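# File the strip's edge with forward strokes

### The arm

A 7-joint arm with a two-finger parallel gripper is mounted at the origin on a cart in front of the work surface, level with it; the furniture and walls round the work are solid. World frame = base frame: x ahead of the robot, y to its left, z up, the work surface at z = 0. Lengths are in m, angles in rad, forces in N, time in s.
With the tool pointing down it reaches from about 0.35 to 0.9 m from the base axis. Payload 8.1 kg.
Tool frame: the origin (TCP) lies midway between the tips of the shut fingers; the grasp point (between the pads) lies 19 mm behind it (arm.grip_point_offset is the distance from the TCP to the grasp point, in m); z points along the fingers, y is the line along which they close (so a half turn about z gives the same grasp; the last joint's range is limited). The gripper opens to 85 mm and grips with 20 to 120 N. Pads are 22 mm wide; open, the fingers measure 114 mm over their backs; the gripper's body (76 mm by 85 mm) begins 54 mm behind the grasp point. The pads swing forward as they close: fully open they stand 13 mm farther back than shut.
Start: joints at [-1.372, 0.434, 0.025, 1.573, -0.012, 1.134, -0.075], TCP at [0.186, 0.597, 0.231] pointing down, gripper open.
Joint ranges: [-2.62, 2.62], [-0.44, 2.09], [-1.27, 1.32], [0.08, 2.57], [-1.32, 4.46], [0.12, 2], [-2.74, 2.74]. Speed limits (rad/s): [2.22, 2.22, 3.01, 3.01, 3.14, 3.14, 3.14].

### API

Orientations are given as a unit quaternion [w, x, y, z].
In Python, from rig import arm gives the robot as it stands. The module is installed in compiled form; this text tells all that it offers. Calls block until the motion is done:
- arm.move_to(position, orientation): joint-space move of the TCP to a pose.
- arm.movel(position, v=0.15, attitude=None, guard=None): straight line of the TCP; attitude=None keeps the orientation; v is the mean speed in m/s. With guard (N) it stops when the force on the tool has changed by that much, and returns True; else False.
- arm.move_j(angles): joint-space move.
- arm.release() and arm.clamp(): open the fingers fully, or close them until they stop; the grip force is fixed at half the most.
- arm.sleep(seconds).
- arm.solve_ik(position, orientation): joint angles nearest the present ones, or None.
- arm.get_state(): the state.
- arm.get_image(name): name is "side" or "top" or "wrist"; returns the picture (384x512x3 uint8, red, green, blue); there is no depth.
- arm.calibration(name): a dict with "mtx" (3x3 intrinsics, pixels), "R" (3x3) and "t" (3): a world point X has camera coordinates R X + t. Camera axes: x right, y down, z forward; pixel columns grow to the right and rows downward; lengths in m; the calibration is good to about 2 mm. The wrist camera is an equidistant fisheye: a pixel r from the principal point sees the ray r / f radians off the axis. A picture is of the moment at which its call begins: read the wrist's pose just before it. calibration takes no time and is no camera call; for the wrist camera it gives the pose at the moment of the call.
A pose or a line that the arm cannot do raises arm.MotionError and nothing moves.
- arm.finish_job(): hands the job in; it is judged then, once.
The state is a dict: "time_s": time; "joints": joint angles; "joint_velocities": joint speeds; "tau": joint torques, N m; "ee_pos": TCP position; "tcp_rot": TCP orientation; "force": force on the tool from outside, world axes, zero at the start; "ft_torque": the same for the moment, N m; "opening": finger opening in m; "grip_force": force on a finger pad.
Only numpy, scipy, OpenCV 4.12 (cv2) and the standard library are available. Lean on these libraries where they do the work, as an engineer would, in place of code of your own. Each camera call takes 0.05 s, during which the arm holds its last target. There are 200 camera calls.

### The job

Take the flat file by its wooden grip and file the top edge of the strip in the sprung vise with three forward strokes, toe first and away from the robot, square across the edge: the first over the edge's left third, the next over its middle, the last over its right third. Press moderately (about 10 N), keep the file flat and let each stroke run from a good 30 mm before the edge to a good 30 mm past it, measured at the grip's middle; lift the file off the strip for every return, never dragging it back over the edge. Then lay the file back along the middle of the grey-topped plate, let go, and leave the other things where they are.

Things in the scene. Friction and masses are not known exactly. Their poses are not given: they have to be found in the camera images.
- vise: Sprung filing vise, fixed: grey foot 100 x 144 mm, aluminium carriage, dark steel jaws on two springs holding a brown strip on its long edge. Origin: centre of the foot's underside. x = stroke direction, across the strip, away from the robot; y along the strip, to the robot's left; z up. The strip's top edge spans x -5.5 to 5.5, y -60 to 60 mm; its thirds are centred at y = 40, 0, -40 mm.
- vise_top (a point): Centre of the jaws' top, unpressed, 78 mm above the table; fixed, axes as vise. The strip stands out of the jaws by 8 to 20 mm, differing from run to run (edge 86 to 98 mm above the table), which is not tracked: feel for it. Strip and jaws yield straight down on springs, without tilting, 2.5 N per mm, up to 14 mm, then a hard stop.
- carriage (a joint): Travel of the vise's carriage along the vise's x axis, m; 0 at rest, sprung both ways (1.5 N per mm, stops at 8 mm). A file rubbing forward under pressure carries it to plus, a file dragged back carries it to minus.
- file_grip (a point): Surface file, 200 x 30 x 53 mm, about 0.35 kg: flat dark steel blade (toe narrowed) under an 18 mm wide aluminium holder with a wooden grip. The point is the grip's middle, half-way along the file, 36 mm above the blade's flat underside. x to the toe, y across, z up. Grip: bar 84 mm long, 24 mm wide, 13 to 53 mm above the underside. Starts on the grey plate, toe away from the robot.
- file_toe (a point): Tip of the file's blade at the toe, 100 mm ahead of the grip's middle, 3 mm above the underside.
- rest_plate: Carrier plate, brown with a grey top, 80 (x) x 260 (y) x 10 mm, fixed on the table; here the file is kept. Origin: centre of its underside; its y axis is its length and points roughly away from the robot. The top is 10 mm above the table.
- file: The same file; origin at the centre of the blade's flat underside, axes as file_grip.
- brush: Bystander: chip brush with wooden handle, 33 x 156 x 10 mm, loose. Origin: centre of its underside.
- nut_dish: Bystander: shallow clear dish, 70 mm across, 14 mm high, loose. Origin: centre of its underside.
- caliper: Bystander: steel caliper, 65 x 215 x 9 mm, loose. Origin: centre of its underside.
- tape_roll: Bystander: roll of marking tape, 61 mm across, 18 mm high, lying flat, loose. Origin: centre of its underside.

How it is judged:
By the outcome, as a careful person would: the job done as asked, in the order asked, and still so for the second after the job is handed in, with the robot touching nothing.
It also fails if it takes over 72 s, if anything falls off the work surface, if the arm or the gripper's body presses on something with over 40 N, if the wrist force passes 120 N, or if a joint passes its speed limit or range.

## Working session

There is one attempt and no reset: what is moved stays moved. The work goes in short steps, each a Python script; the robot and the scene stay as the last script left them, time stands still between calls to the robot, and variables do not carry over. Pictures are saved under pics/ and viewed, at most 10 in all, crops included, and the job is handed in when it is done.

```bash
mkdir -p pics
python3 - <<'E'
from rig import arm
import cv2
s=arm.get_state(); print({k:s[k] for k in('time_s','ee_pos','tcp_rot','force','opening')})
ims=[arm.get_image(n) for n in('top','side','wrist')]
for n,i in zip(('top','side','wrist'),ims): cv2.imwrite(f'pics/{n}0.png',i[:,:,::-1])
cv2.imwrite('pics/top0b.png',cv2.resize(ims[0][:,:,::-1],(800,600)))
c=arm.calibration('top'); print(c)
print(arm.calibration('side'))
E
```

```text
{'time_s': 0.0, 'ee_pos': array([0.18567299, 0.5962355 , 0.23054912]), 'tcp_rot': array([-3.92388005e-05,  1.50357046e-01,  9.88631456e-01, -7.75931894e-04]), 'force': array([ 0.06833573, -0.37662537,  0.18712698]), 'opening': 0.08527538157342494}
{'mtx': array([[464.73627286,   0.        , 262.65184617],
       [  0.        , 464.73627286, 189.50381416],
       [  0.        ,   0.        ,   1.        ]]), 'R': array([[-0.00762108, -0.99987439,  0.01389689],
       [-0.98245601,  0.00489719, -0.18643016],
       [ 0.18633869, -0.01507388, -0.98236993]]), 't': array([0.17947495, 0.51815911, 1.08002534])}
{'mtx': array([[354.92650921,   0.        , 258.29764756],
       [  0.        , 354.92650921, 188.03769775],
       [  0.        ,   0.        ,   1.        ]]), 'R': array([[ 0.93605651, -0.35183553,  0.00315617],
       [-0.22546736, -0.60669287, -0.76229144],
       [ 0.27011604,  0.71283625, -0.64722624]]), 't': array([-0.4040813 ,  0.26367164,  0.65964047])}
```

View pics/top0b.png

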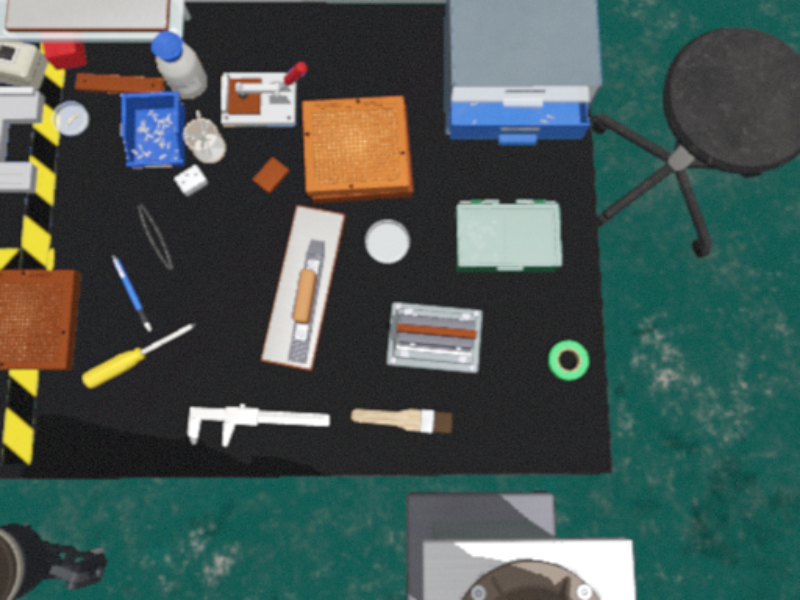

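View pics/side0.png

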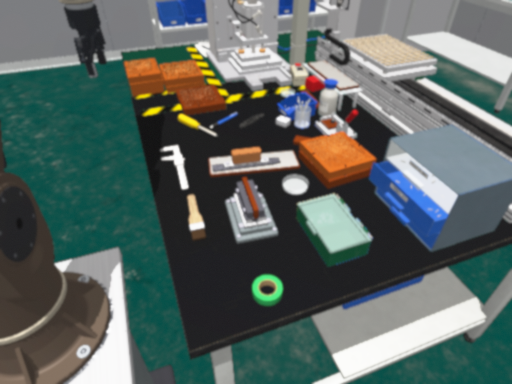

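The top view at 800x600 shows the plate with corners near (297,206), (344,213), (312,369) and (262,361). The grip is near (304,295), and the vise is near (435,338) with its brown strip running (397,328)-(477,335). The caliper and brush lie on the robot's side, and the dish is near (387,242).

```bash
cat > h.py <<'E'
import numpy as np, cv2
from rig import arm
from scipy.spatial.transform import Rotation as Ro
def ray(px,z,c):
    px=np.atleast_2d(px).astype(float)
    d=np.c_[px,np.ones(len(px))]@np.linalg.inv(c['mtx']).T@c['R']
    o=-c['R'].T@c['t']
    return (o+d*((z-o[2])/d[:,2])[:,None])
def proj(X,c):
    q=c['R']@np.asarray(X)+c['t']; p=c['mtx']@q; return p[:2]/p[2]
def blob(mask,roi):
    m=np.zeros_like(mask); x0,y0,x1,y1=roi; m[y0:y1,x0:x1]=mask[y0:y1,x0:x1]
    cs,_=cv2.findContours(m,cv2.RETR_EXTERNAL,cv2.CHAIN_APPROX_NONE)
    return max(cs,key=cv2.contourArea)[:,0,:]
def rect(px,z,c):
    P=ray(px,z,c)[:,:2]
    (cx,cy),(w,h),a=cv2.minAreaRect((P*1000).astype(np.float32))
    if w<h: w,h,a=h,w,a+90
    return np.round([cx,cy,w,h,(a+90)%180-90],1)
def tq(yaw):
    "tool down, tool x along world yaw"
    R=np.array([[np.cos(yaw),np.sin(yaw),0],[np.sin(yaw),-np.cos(yaw),0],[0,0,-1]])
    q=Ro.from_matrix(R).as_quat(); return q[[3,0,1,2]]
E
python3 - <<'E'
from h import *
im=cv2.imread('pics/top0.png'); c=arm.calibration('top')
hsv=cv2.cvtColor(im,cv2.COLOR_BGR2HSV)
for n,p in dict(grip=(195,189),strip=(279,212),plate=(183,150),foot=(252,233)).items(): print(n,hsv[p[1],p[0]])
H,S,V=cv2.split(hsv)
org=((H<20)&(S>90)&(V>60)).astype(np.uint8)*255
nb=(V>70).astype(np.uint8)*255
g=blob(org,(186,165,206,212)); print('grip',rect(g,.063,c),g.min(0),g.max(0))
s=blob(org,(245,200,312,224)); print('strip',rect(s,.092,c),s.min(0),s.max(0))
p=blob(nb,(162,125,224,240)); print('plate',rect(p,.010,c))
f=blob(nb,(240,185,315,243)); print('vise',rect(f,0.01,c),f.min(0),f.max(0))
crop=im[120:245,160:320]; cv2.imwrite('pics/crop0.png',cv2.resize(crop,None,fx=4.6,fy=4.6,interpolation=cv2.INTER_CUBIC))
E
```

```text
grip [ 15 125 222]
strip [ 11 199 169]
plate [138  39  33]
foot [100  15 150]
grip [518.2 338.7  82.5  25.   -8.6] [188 172] [201 206]
strip [459.1 139.7 116.6  11.8  84.4] [254 207] [304 216]
plate [545.2 347.8 264.3  85.2 -11.3]
vise [460.8 138.5 148.  104.   84.4] [247 193] [308 238]
```

View pics/crop0.png

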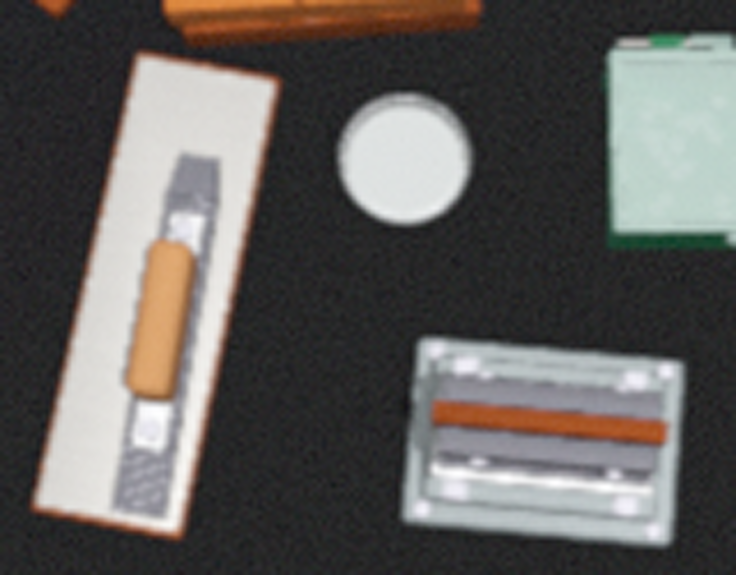

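The crop shows the vise and strip clearly, and the file on the plate with its toe pointing away from the robot and lying off the plate's middle. Next I'll check IK for both half-turns, then grasp.

Run:
```python
from h import *
f=np.deg2rad
for k in(0,np.pi):
    for p,y in(((.518,.339,.2),-8.6),((.518,.339,.025),-8.6),((.42,.18,.11),-5.6),((.5,.1,.11),-5.6),((.545,.348,.03),-11.3)):
        q=arm.solve_ik(list(p),list(tq(f(y)+k))); print(k>1,p,None if q is None else np.round(q,2))
# choose half turn nearest the present tool
q0=arm.get_state()['tcp_rot']; R=Ro.from_quat(q0[[1,2,3,0]]).as_matrix(); yaw0=np.arctan2(R[1,0],R[0,0]); print(np.rad2deg(yaw0))
```

```text
False (0.518, 0.339, 0.2) [-1.17  0.53  0.76  1.67 -0.4   1.1  -2.01]
False (0.518, 0.339, 0.025) [-1.08  0.74  0.64  1.82 -0.6   0.79 -1.85]
False (0.42, 0.18, 0.11) [-1.08  0.38  0.72  2.16 -0.38  0.73 -1.77]
False (0.5, 0.1, 0.11) [-0.87  0.48  0.78  2.04 -0.47  0.81 -1.48]
False (0.545, 0.348, 0.03) [-1.07  0.77  0.66  1.74 -0.61  0.85 -1.89]
True (0.518, 0.339, 0.2) [-0.74  0.45  0.1   1.63 -0.05  1.06  0.8 ]
True (0.518, 0.339, 0.025) [-0.71  0.65  0.06  1.78 -0.05  0.71  0.8 ]
True (0.42, 0.18, 0.11) [-0.68  0.32  0.2   2.13 -0.1   0.7   1.06]
True (0.5, 0.1, 0.11) [-0.51  0.4   0.27  2.01 -0.15  0.75  1.33]
True (0.545, 0.348, 0.03) [-0.7   0.68  0.07  1.71 -0.07  0.76  0.78]
162.70027492219637
```

Run:
```python
from h import *
q=tq(np.deg2rad(-8.6)+np.pi)
arm.move_to([.518,.339,.16],q); arm.movel([.518,.339,.0245],v=.1)
s=arm.get_state(); print(s['time_s'],s['ee_pos'],s['force'])
arm.clamp(); s=arm.get_state(); print(s['time_s'],s['ee_pos'],s['force'],s['opening'],s['grip_force'])
arm.movel([.518,.339,.05],v=.06); s=arm.get_state(); print(s['time_s'],s['ee_pos'],s['force'],s['ft_torque'],s['opening'],s['grip_force'])
im=arm.get_image('side'); t=arm.get_image('top')
a=im[110:210,180:330]; b=t[110:250,150:260]
cv2.imwrite('pics/g.png',cv2.resize(a[:,:,::-1],None,fx=5,fy=5,interpolation=cv2.INTER_CUBIC))
cv2.imwrite('pics/gt.png',t[:,:,::-1])
```

```text
3.2333 [0.51839805 0.33928135 0.02514672] [-0.39749562 -0.82366483 -0.07253242]
3.825 [0.51817629 0.33930907 0.0247867 ] [0.23295901 0.59275559 3.23488118] 0.02347027307130236 59.75569009780884
4.4 [0.51803508 0.33901675 0.05024448] [-0.28139095  0.26993634 -3.37227859] [0.07531746 0.00640756 0.04879317] 0.02329065491567634 59.007866978645325
```

View pics/g.png

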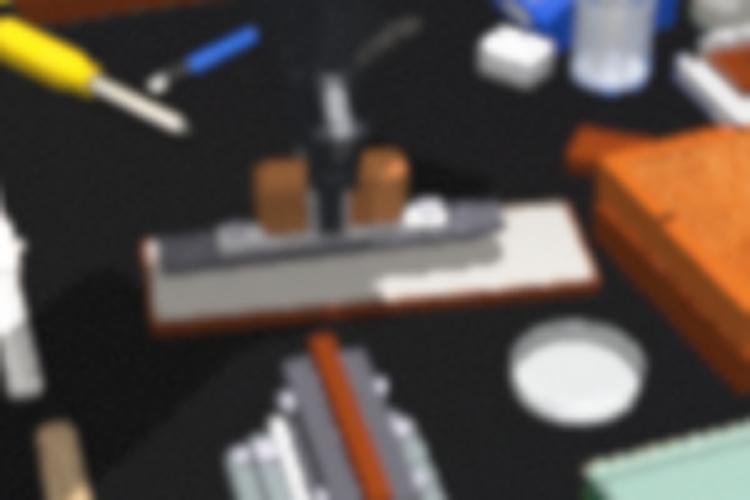

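The side view shows the file held level, with equal lengths of wooden grip on both sides of the fingers (255-305 and 358-408). So the grasp is centred. Next is the first stroke, feeling for the edge.

```bash
cat >> h.py <<'E'
YV=np.deg2rad(-5.6); VO=np.array([.460,.139])
def V(x,y,z):
    c,s=np.cos(YV),np.sin(YV); return [VO[0]+c*x-s*y,VO[1]+s*x+c*y,z]
def st():
    s=arm.get_state(); return s['time_s'],s['ee_pos'],s['force'],s['ft_torque']
def stroke(y,ztop=.125,L=.039,F=10):
    arm.sleep(.3); t,p,f0,m0=st()
    hit=arm.movel(V(-L,y,.094),v=.02,guard=3.); arm.sleep(.2)
    t,p,f,m=st(); print('contact',hit,t,p,f-f0)
    if not hit: raise SystemExit
    ze=p[2]; Fz=(f-f0)[2]
    zc=ze-(F-Fz)/2500
    arm.movel(V(-L,y,zc),v=.02); arm.sleep(.15)
    t,p,f,m=st(); Fz=(f-f0)[2]; print('press',p,f-f0,m-m0)
    if not .7*F<Fz<1.3*F:
        zc-=(F-Fz)/2500; arm.movel(V(-L,y,zc),v=.02); arm.sleep(.15); t,p,f,m=st(); print('press2',p,f-f0,m-m0)
    arm.movel(V(L,y,zc),v=.06)
    t,p,f,m=st(); print('end',t,p,f-f0,m-m0)
    arm.movel(V(L,y,ztop),v=.06)
    t,p,f,m=st(); print('up',t,p,f-f0,m-m0)
E
python3 - <<'E'
from h import *
q=tq(YV+np.pi)
arm.movel([.518,.339,.15],v=.15)
arm.movel(V(-.039,.04,.15),v=.12,attitude=q); arm.movel(V(-.039,.04,.125),v=.06)
print(st()[0]); stroke(.04)
im=arm.get_image('side'); t=arm.get_image('top')
cv2.imwrite('pics/s1.png',cv2.resize(im[110:250,180:330,::-1],None,fx=4,fy=4,interpolation=cv2.INTER_CUBIC))
cv2.imwrite('pics/s1t.png',t[:,:,::-1])
E
```

```text
7.55
contact True 9.2 [0.42463078 0.1825784  0.0993219 ] [0.83200956 1.86910251 4.08801557]
press [0.42539147 0.18265013 0.097188  ] [-0.30867231 -0.25670377  8.3710277 ] [-0.0650179  -0.19216161  0.06626392]
end 11.0667 [0.50086691 0.17484365 0.09656211] [-5.35592754  0.79203456 10.53663876] [0.13623151 1.55783431 0.08805293]
up 11.6833 [0.50273023 0.1749493  0.12504277] [-0.44684499  0.4935468  -0.67929928] [ 0.01617083 -0.00902449  0.04533175]
```

View pics/s1.png

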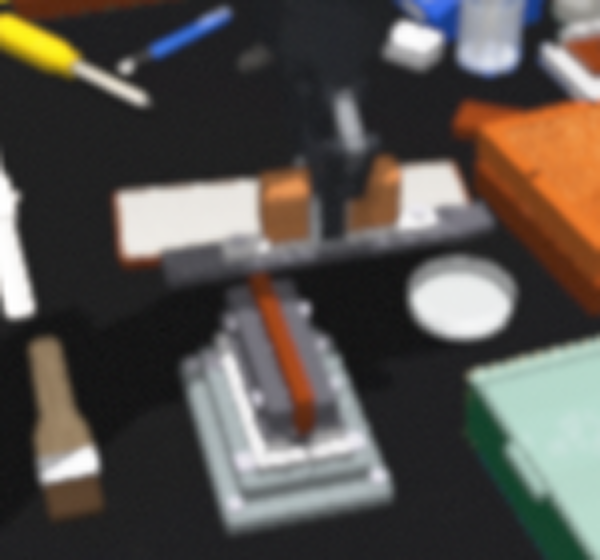

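Stroke 1 went well: about 10 N, and the file is lifted clear. The blade spans heel (165,285) to toe (490,232) in this crop, so I'll check whether it has pitched in the grip.

Run:
```python
from h import *
c=arm.calibration('side')
for (p,yaw,sc,nm) in (((.518,.339,.0502),-8.6,5,'g'),((.5027,.1749,.125),-5.6,4,'s1')):
    y=np.deg2rad(yaw)
    for th in (0,3,-3):
        out=[]
        for l in [(-.1,-.015,0),(-.1,-.015,.006),(.06,-.015,0),(.1,-.010,0)]:
            a=np.deg2rad(th); r=np.array([l[0],l[1],l[2]-.036])
            r=np.array([r[0]*np.cos(a)-r[2]*np.sin(a),r[1],r[0]*np.sin(a)+r[2]*np.cos(a)])
            X=[p[0]+np.cos(y)*r[0]-np.sin(y)*r[1],p[1]+np.sin(y)*r[0]+np.cos(y)*r[1],p[2]-.0148+.036+r[2]]
            out.append(np.round((proj(X,c)-[180,110])*sc).astype(int).tolist())
        print(nm,'toe up',th,out)
```

```text
g toe up 0 [[153, 277], [152, 269], [432, 243], [498, 230]]
g toe up 3 [[158, 284], [156, 276], [436, 238], [501, 222]]
g toe up -3 [[149, 270], [149, 261], [429, 248], [494, 238]]
s1 toe up 0 [[161, 288], [161, 280], [425, 245], [485, 230]]
s1 toe up 3 [[165, 294], [164, 286], [428, 240], [489, 222]]
s1 toe up -3 [[158, 281], [158, 273], [422, 249], [482, 237]]
```

The blade is still level: the positions predicted for a level file match to about 1°. On to strokes two and three.

Run:
```python
from h import *
for y in (0,-.04):
    arm.movel(V(-.039,y,.125),v=.12); arm.movel(V(-.039,y,.108),v=.06)
    stroke(y,F=10.7)
im=arm.get_image('side')
cv2.imwrite('pics/s3.png',cv2.resize(im[110:250,180:330,::-1],None,fx=4,fy=4,interpolation=cv2.INTER_CUBIC))
```

```text
contact True 14.0833 [0.42092537 0.14283043 0.0994644 ] [1.51041481 1.57811699 4.3743542 ]
press [0.42156213 0.14284912 0.09717079] [-0.17372002  0.90168469  9.67572104] [ 0.0674984  -0.26048245  0.03871978]
end 15.9583 [0.49687889 0.1350537  0.09651108] [-4.41262168  0.24400733 11.06053811] [0.25228314 1.52610786 0.08064783]
up 16.575 [0.49884179 0.13514622 0.12507957] [ 0.31720246 -0.08044847 -0.33037654] [ 0.03289437 -0.06448122  0.04545002]
contact True 18.875 [0.41702625 0.10302063 0.09946802] [-0.58908323  0.67166248  4.4126047 ]
press [0.41766193 0.10300181 0.09718001] [-2.31755814 -1.16038883 10.06814133] [-0.11774898 -0.2002189  -0.03067986]
end 20.75 [0.49289726 0.09532336 0.0964902 ] [-7.26750205 -0.11397288 10.64481748] [0.16693821 1.61041399 0.00910225]
up 21.3667 [0.49494439 0.0953631  0.12508118] [-0.33188468 -0.572544    0.83535364] [-0.10551341  0.02200659 -0.02008498]
```

View pics/s3.png

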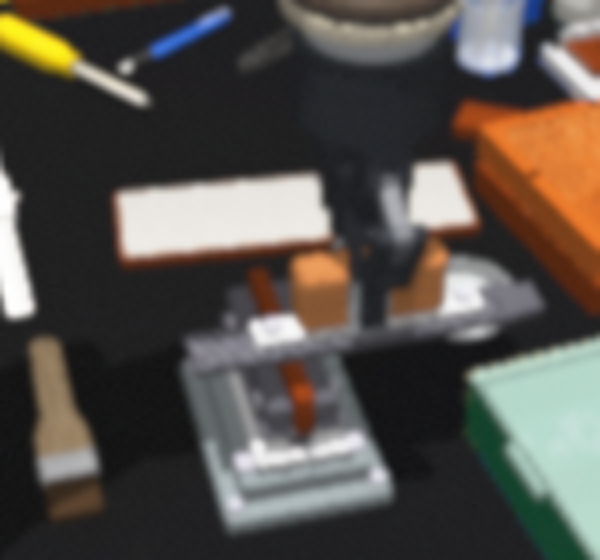

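All three strokes are done at about 10 N. The picture shows the file still level above the vise, from (190,360) to (540,300), and the empty plate behind it. Next is laying the file back on the plate.

Run:
```python
from h import *
im=cv2.imread('pics/top0.png'); c=arm.calibration('top')
h,s,v=cv2.split(cv2.cvtColor(im,cv2.COLOR_BGR2HSV))
g=(((v>70)&(s<90)).astype(np.uint8))*255
r=rect(blob(g,(162,125,224,240)),.010,c); print('grey',r)
P=(r[:2]/1000+[.5452,.3478])/2; yaw=np.deg2rad(-11.3); q=tq(yaw+np.pi)
if abs(r[0]-545)>5 or abs(r[1]-348)>5: P=np.array([.5452,.3478])
print(P)
s=st(); arm.movel([*s[1][:2],.15],v=.1)
arm.movel([*P,.15],v=.15,attitude=q); arm.movel([*P,.035],v=.1); arm.sleep(.2)
print(arm.movel([*P,.0225],v=.015,guard=2.5)); print(st())
arm.release(); arm.sleep(.2); arm.movel([*P,.16],v=.1)
p=np.array([.40,.40,.25]); arm.move_to(p,q); print(st()[0])
t=arm.get_image('top'); cv2.imwrite('pics/end.png',cv2.resize(t[100:300,100:400,::-1],None,fx=2.6,fy=2.6,interpolation=cv2.INTER_CUBIC))
hsv=cv2.cvtColor(t[:,:,::-1].copy(),cv2.COLOR_BGR2HSV); h,s,v=cv2.split(hsv)
org=((h<20)&(s>90)&(v>60)).astype(np.uint8)*255
try: print('grip',rect(blob(org,(186,158,215,212)),.063,c))
except Exception as e: print(e)
```

```text
grey [545.3 347.5 258.7  83.7 -11.3]
[0.54525 0.34765]
True
(25.8417, array([0.54515158, 0.34760949, 0.02483115]), array([-0.37930704, -0.0563187 ,  4.91141614]), array([-0.01740637,  0.0732373 , -0.06308368]))
28.925
grip [544.2 345.2  81.7  25.4 -11.7]
```

View pics/end.png

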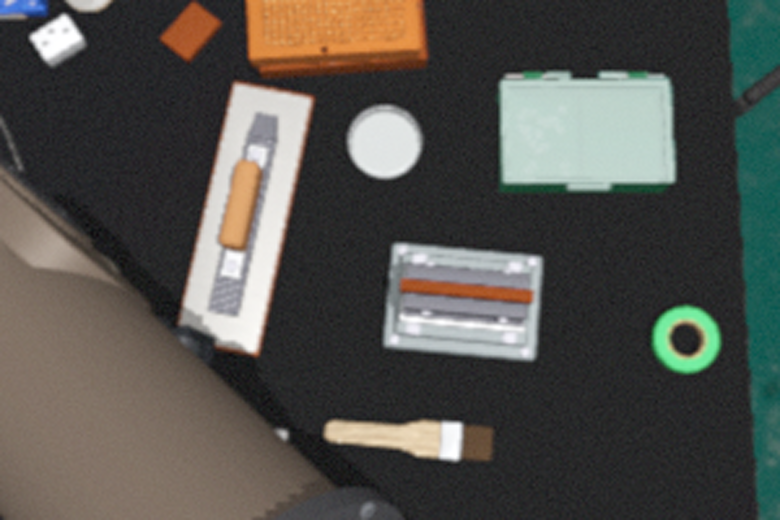

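The file lies along the middle of the plate, with its grip at (240,205) and its toe away from the robot. The arm is clear, and the brush, dish and tape haven't moved; the arm hides the caliper. Handing in.

```bash
python3 -c "
from rig import arm
print(arm.finish_job())"
```

```text
the job is handed in; nothing more can be done
None
```

I made the three forward strokes, left to middle to right, at about 10 N each, lifted the file for every return, laid it back along the middle of the plate and handed the job in at about 29 s; the brush, dish and tape had not moved, but the arm hid the caliper in the last picture.

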